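# Index the swing stop one hole and slide the carton up to it

### The arm

A 6-joint arm with a two-finger parallel gripper is mounted at the origin on a cart in front of the work surface, level with it; the furniture and walls round the work are solid. World frame = base frame: x ahead of the robot, y to its left, z up, the work surface at z = 0. Lengths are in mm, angles in rad, forces in N, time in s.
With the tool pointing down it reaches from about 275 to 825 mm from the base axis. Payload 4.9 kg.
Tool frame: the origin (TCP) lies on the mounting face of the last link; the fingertips stand 173 mm ahead of it and the grasp point (between the pads) lies 155 mm ahead of it (robot.grip_depth is the distance from the TCP to the grasp point, in mm); z points along the fingers, y is the direction in which the jaws open and shut (so a half turn about z gives the same grasp; the last joint's range is limited). The gripper opens to 85 mm and grips with 20 to 120 N. Pads are 22 mm wide; open, the fingers measure 114 mm over their backs; the gripper's body (76 mm by 85 mm) begins 54 mm behind the grasp point. The pads swing forward as they close: fully open they stand 13 mm farther back than shut.
Start: joints at [1.105, 0.326, -0.193, 1.052, 0, 1.437], TCP at [179.155, 520.022, 404.681] pointing down, gripper open.
Joint ranges: [-2.65, 2.65], [-0.97, 1.79], [-1.3, 1.35], [-1.93, 2.1], [-1.47, 1.37], [-3.14, 3.14]. Speed limits (rad/s): [2.57, 2.57, 3.14, 3.14, 3.14, 3.14].

### API

Orientations are given as a unit quaternion [x, y, z, w].
In Python, from plant import robot gives the robot as it stands. Calls block until the motion is done:
- robot.goto(position, orientation): joint-space move of the TCP to a pose.
- robot.move_linear(position, rot=None, rate=150): straight line of the TCP; rot=None keeps the orientation; rate is the mean speed in mm/s.
- robot.set_joints(angles): joint-space move.
- robot.move_gripper(opening): finger opening in mm; the grip force is fixed at half the most; returns when the fingers have stopped.
- robot.hold(seconds).
- robot.solve_ik(position, orientation): joint angles nearest the present ones, or None.
- robot.state(): the state.
- robot.camera(name): name is "scene" or "top" or "wrist"; returns a dict with "color" (384x512x3 uint8, blue, green, red), "depth" (384x512 float32, mm along the optical axis (not along the pixel's ray), 0 where there is no reading), "fx", "fy", "cx", "cy" (pixels), "R" (3x3) and "t" (3): a world point X has camera coordinates R X + t. Camera axes: x right, y down, z forward; pixel columns grow to the right and rows downward; lengths in mm; the calibration is good to about 2 mm. A picture is of the moment at which its call begins.
A pose or a line that the arm cannot do raises robot.IKError and nothing moves.
- robot.close_job(): hands the job in, once; it reports no verdict.
Trained networks look in the newest picture that a camera, given by its name, has taken for a name from the list of things; names that differ only in an ending like _2 or _b are one class to them, and where a whole thing is asked for, a point or a joint stands for the part that bears it (a point fixed in the world has none). Each returns a list of dicts, best first, with "conf" (0 to 1); they miss things now and then, are a little off and sometimes report something else, mostly with a low value. They report only what shows in the picture. A call takes as long as a camera call. They do not tell look-alikes from the thing itself.
- robot.find_in(query, camera): "box" ([left, top, right, bottom] in pixels, round what is visible of it).
- robot.mark_of(query, camera): "pixel" ([row, column] in pixels: a listed point, or the origin of a listed thing).
The state is a dict: "clock": time; "joint_pos": joint angles; "qd": joint speeds; "effort": joint torques, N m; "position": TCP position; "orientation": TCP orientation; "force": force on the tool from outside, world axes, zero at the start; "torque": the same for the moment, N m; "width": finger opening in mm.
Only numpy, scipy, OpenCV 4.12 (cv2) and the standard library are available. Lean on these libraries where they do the work, as an engineer would, in place of code of your own. Each camera call takes 0.05 s, during which the arm holds its last target.

### The job

Set the packing jig for the next label position: pull up the black spring knob on the swing stop, turn the arm one hole to the left (the middle hole) and let the pin snap fully home there. Then slide the brown carton on the board along so that it lies flat against the fence with its end touching the round rubber bumper of the stop. Leave the other things on the bench alone.

Things in the scene. Friction and masses are not known exactly. Their poses are not given: they have to be found in the camera images.
- fixture: Packing jig, fixed to the bench: plywood board 240 x 390 x 10 mm. Origin on the bench surface; x away from the robot, y left, z up; the board covers x -145..95, y -200..190 mm. An aluminium fence runs along y on its far side: inner face at x = 75 mm, 12 mm thick, top 40 mm above the bench, as long as the board.
- hole_mid (a point): Middle hole of the index sector (mouth, 26 mm above the bench), at x -30, y 100 mm of the jig. The sector is a flat aluminium pie-slice plate under the arm, 102 mm in radius about the pivot, with three holes 80 mm from the pivot and 0.45 rad apart; the middle one lies straight ahead (jig +x) of the pivot.
- pivot (a point): Axis of the swing stop, 33 mm above the bench, at x -110, y 100 mm of the jig. Its x axis runs along the arm to the bumper. The arm is a dark steel bar 22 mm wide, top 38 mm above the bench; on it, 80 mm from the pivot, sits the plunger's barrel (22 mm in diameter, top 58 mm above the bench).
- bumper (a point): Centre of the round black rubber bumper at the end of the arm, 150 mm from the pivot: an upright cylinder 28 mm in diameter, 13 to 40 mm above the bench (top of its cap and screw 44 mm). x axis as at the pivot; y points to the left, so the carton comes from -y.
- knob (a point): Centre of the black round knob of the spring plunger: 34 mm in diameter, 18 mm high, 72 to 90 mm above the bench when the pin is home, on a 14 mm neck above the barrel; 80 mm from the pivot along the arm. It moves with the arm and rises as it is pulled.
- swing (a joint): Angle of the swing stop in rad, growing counter-clockwise from above (to the left): 0 in the first (right) hole, where it starts, 0.45 in the middle hole, 0.90 in the last (left) hole; play about 0.018 either way. It turns freely (light friction) once the pin is out.
- plunger (a joint): Lift of the knob in m: 0 with the pin home in a hole, 0.011 when it just clears the sector (and while it rides on the plate between holes), 0.018 at the end of travel. A spring pulls it down, 6 N at home, 11 N at full lift. Released within about 3 mm of a hole's centre, the round-tipped pin finds the hole itself.
- carton_mid (a point): Centre of the plain brown cardboard carton 95 x 62 x 48 mm (about 0.12 kg) that stands on the jig's board to the right of the stop, its long side (its own x) roughly along the fence and its far side some 5 to 26 mm short of it. Its underside is 10 mm above the bench, its top 58 mm.
- tape: Bystander: roll of brown parcel tape lying flat, 110 mm across, 48 mm high; origin under its centre.
- scanner: Bystander: small orange and black finger scanner, 96 x 34 x 39 mm; origin under its centre.
- blue_box: Bystander: dark blue carton 100 x 68 x 45 mm; origin under its centre.
Not all that is in view belongs to the job. What is shaped like the part that bears carton_mid but green is not meant.

How it is judged (in metres and radians):
On the way, in this order (a step that is already met when the one before it is completed fails the run):
1. the knob is pulled until the pin is clear of the first hole, the arm still near it (value of joint plunger above 0.0095 m and value of joint swing below 0.35 rad), for 0.05 s.
2. the arm stands in the middle hole with the pin snapped home (value of joint swing between 0.415 and 0.485 rad and value of joint plunger below 0.002 m), for 0.3 s.
At the end, for the whole second after the job is handed in: The swing stop is locked in the middle hole (swing 0.415 to 0.485 rad, plunger within 2 mm of home); the carton stands upright at rest on the board, its long side along the fence within 0.07 rad and within 5 mm of it, its end within about 5 mm of the bumper (all of step 2 and y of carton_mid in the frame of bumper between -0.0665 and -0.055 m and x of carton_mid in the frame of fixture between 0.039 and 0.048 m and z of carton_mid in the frame of fixture below 0.04 m and angle between the x axis of carton_mid and the y axis of fixture, either way round below 0.07 rad and angle between carton_mid's own z axis and vertical below 0.08 rad and linear speed of carton below 0.01 m/s); the robot touches nothing.
It fails at once if the roll of tape is moved more than 30 mm (distance of tape from where it was at the start of the episode above 0.03 m).
It fails at once if the finger scanner is moved more than 30 mm (distance of scanner from where it was at the start of the episode above 0.03 m).
It fails at once if the blue carton is moved more than 30 mm (distance of blue_box from where it was at the start of the episode above 0.03 m).
It also fails if it takes over 61 s, if anything falls off the work surface, if the arm or the gripper's body presses on something with over 40 N, if the wrist force passes 120 N, or if a joint passes its speed limit or range.

## Working session

There is one attempt and no reset: what is moved stays moved. The work goes in short steps, each a Python script; the robot and the scene stay as the last script left them, time stands still between calls to the robot, and variables do not carry over. Pictures are saved under pics/ and viewed, and the job is handed in when it is done.

```bash
mkdir -p pics; ls
python3 - <<'E'
from plant import robot
import cv2
s=robot.state();print(s)
for c in ["scene","top"]:
    im=robot.camera(c);cv2.imwrite(f"pics/{c}0.png",im["color"])
    print(c,im["fx"],im["R"],im["t"])
    for q in ["fixture","hole_mid","pivot","bumper","knob","carton_mid","tape","scanner","blue_box"]:
        print(q,[( [round(float(v)) for v in d["pixel"]],round(d["conf"],2)) for d in robot.mark_of(q,c)[:3]])
E
```

```text
pics
{'clock': 0.0, 'joint_pos': array([ 1.10481268e+00,  3.26916903e-01, -1.93587053e-01,  1.05199342e+00,
       -6.59920146e-06,  1.43661028e+00]), 'qd': array([ 7.48244826e-04,  1.57911342e-03, -3.50315192e-04,  1.37316015e-05,
       -9.74428680e-04, -1.06997064e-03]), 'effort': array([ 1.89972875e-04, -4.43394256e+01,  2.62443620e+01,  1.54856726e-02,
        5.37592200e-05,  7.43956949e-07]), 'position': array([179.01156071, 519.7497615 , 403.91506724]), 'orientation': array([ 1.65138794e-01,  9.86269971e-01, -8.13489211e-04, -2.48263377e-04]), 'force': array([-0.33619767,  0.33912569,  0.41089687]), 'torque': array([-0.02712472,  0.00756312, -0.00392685]), 'width': 85.31792384474019}
scene 383.5757747951289 [[ 0.68538576 -0.72806864 -0.01274431]
 [-0.48237219 -0.44084335 -0.7569506 ]
 [ 0.54549375  0.52495066 -0.65334782]] [-237.93743115  358.46568308  987.83905193]
fixture [([198, 264], 0.84), ([196, 225], 0.15)]
hole_mid [([188, 236], 0.91)]
pivot []
bumper [([178, 260], 0.77)]
knob [([177, 248], 0.43)]
carton_mid [([196, 288], 0.9), ([166, 178], 0.69)]
tape [([259, 369], 0.69)]
scanner [([276, 310], 0.67), ([196, 291], 0.58)]
blue_box [([151, 199], 0.67)]
top 377.68937869722515 [[ 0.00388338 -0.99987187 -0.01552933]
 [-0.99415396 -0.00218457 -0.10794967]
 [ 0.10790192  0.01585775 -0.99403506]] [ 129.82748704  513.46542876 1169.33230655]
fixture [([186, 255], 0.97)]
hole_mid [([197, 226], 0.65)]
pivot [([222, 228], 0.75)]
bumper [([179, 242], 0.72)]
knob [([196, 231], 0.47)]
carton_mid [([224, 146], 0.97), ([174, 280], 0.93), ([224, 226], 0.43)]
tape [([186, 385], 0.67), ([224, 226], 0.57), ([175, 280], 0.36)]
scanner [([242, 359], 0.59), ([174, 281], 0.22)]
blue_box [([176, 134], 0.74)]
```

Run:
```python
import cv2
a=cv2.imread("pics/top0.png")[120:300,100:440];cv2.imwrite("pics/top0c.png",cv2.resize(a,None,fx=2.35,fy=2.35,interpolation=cv2.INTER_CUBIC))
a=cv2.imread("pics/scene0.png")[110:300,130:430];cv2.imwrite("pics/scene0c.png",cv2.resize(a,None,fx=2.6,fy=2.6,interpolation=cv2.INTER_CUBIC))
```

```text
(no output)
```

View pics/top0c.png

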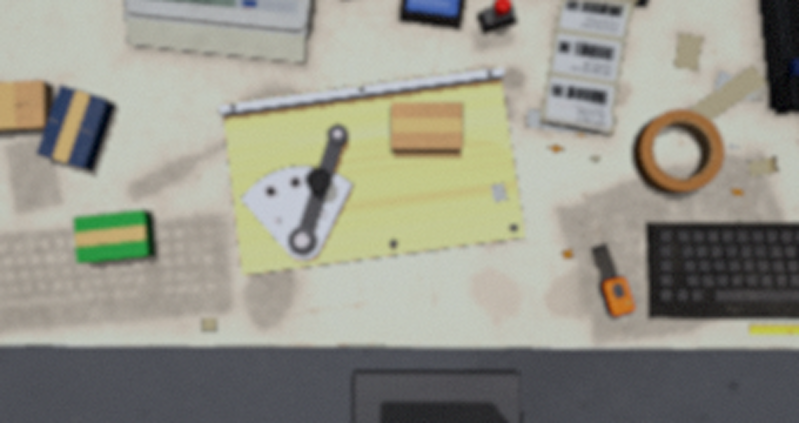

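View pics/scene0c.png

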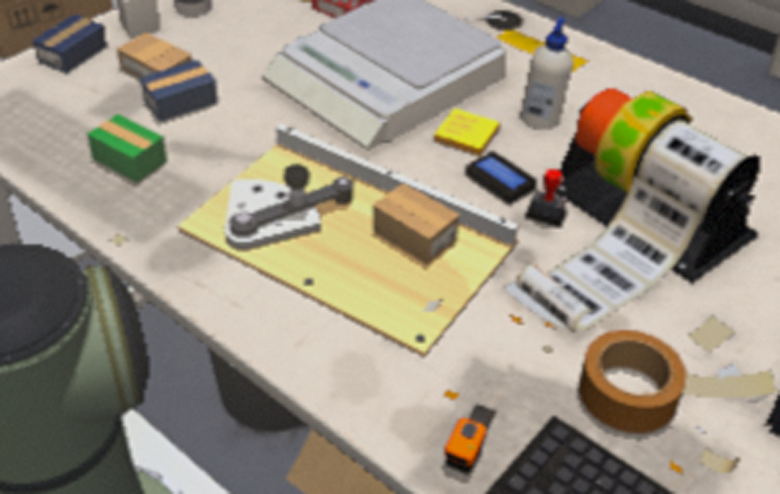

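The top view shows the jig centred near crop (370,170), yawed a bit. The swing arm points far-right with the bumper at (338,132) and the pivot at (302,240). The brown carton is at (427,128) on the board, and the green look-alike is off to the left. Next I'll compute a rough pose and get a close wrist view.

```bash
cat > h.py <<'E'
import numpy as np, cv2
from scipy.spatial.transform import Rotation as Ro
def ray(im,px,z):  # px=(row,col) -> world at height z
    d=np.array([(px[1]-im["cx"])/im["fx"],(px[0]-im["cy"])/im["fy"],1.]);R=np.array(im["R"]);t=np.array(im["t"])
    o=-R.T@t; w=R.T@d; return o+w*(z-o[2])/w[2]
def proj(im,X):
    c=np.array(im["R"])@np.asarray(X,float)+np.array(im["t"]); return im["cy"]+im["fy"]*c[1]/c[2], im["cx"]+im["fx"]*c[0]/c[2]
def down(yaw): # tool z down, tool y axis (jaw) at angle yaw from world +y ... 
    # columns: z=(0,0,-1), y=(-sin,cos,0) , x = y cross z
    z=np.array([0,0,-1.]);y=np.array([-np.sin(yaw),np.cos(yaw),0]);x=np.cross(y,z)
    return Ro.from_matrix(np.c_[x,y,z]).as_quat()
E
python3 - <<'E'
from plant import robot
from h import *
im=robot.camera("top")
f=lambda u,v,z: ray(im,(120+v/2.35,100+u/2.35),z)[:2]
for n,(u,v),z in [("NL",(245,274),10),("NR",(524,237),10),("FLfence",(222,108),40),("FRfence",(503,72),40),("pivot",(302,240),38),("bumper",(338,132),44),("knob",(320,180),90),("cartontop centre",(427,122),58),("hole",(295,182),26)]: print(n,f(u,v,z).round(1))
w=robot.camera("wrist");R=np.array(w["R"]);print("wristcam pos",-R.T@w["t"],"zaxis",R[2],"fx",w["fx"], Ro.from_quat(robot.state()["orientation"]).as_matrix())
E
```

```text
NL [377.5 299.6]
NR [428.9 -78.9]
FLfence [600.4 330.3]
FRfence [650.1 -49.2]
pivot [422.9 220.1]
bumper [567.3 173. ]
knob [497.9 193.2]
cartontop centre [578.6  54.5]
hole [501.6 231.6]
wristcam pos [102.06225668 547.87791974 374.38227766] zaxis [ 0.30086738 -0.10410015 -0.94796729] fx 272.05981992034486 [[-9.45456652e-01  3.25747938e-01  1.17091011e-05]
 [ 3.25747938e-01  9.45456652e-01  2.07463970e-05]
 [-4.31235153e-06  2.34290346e-05 -1.00000000e+00]]
```

Run:
```python
from plant import robot
from h import *
robot.goto([470,150,360],down(0.13))
im=robot.camera("wrist");cv2.imwrite("pics/w1.png",im["color"]);np.savez("w1.npz",**im)
s=robot.state();print(s["clock"],s["position"],s["joint_pos"])
for q,z in [("hole_mid",26),("pivot",33),("bumper",27),("knob",81),("carton_mid",34)]:
    print(q,[( [round(float(v)) for v in d["pixel"]],round(d["conf"],2),ray(im,d["pixel"],z).round(1)) for d in robot.mark_of(q,"wrist")[:3]])
print(robot.find_in("carton_mid","wrist"),im["depth"][::64,::64].round())
```

```text
2.875 [469.84126669 150.72410955 360.09979616] [ 1.60640862e-01  2.59302738e-01 -4.07246423e-01  9.04068903e-01
  2.45957470e-04  2.94063195e-02]
hole_mid [([207, 318], 0.9, array([500.9, 233.2,  26. ]))]
pivot []
bumper [([245, 263], 0.71, array([560.2, 174.4,  27. ]))]
knob [([218, 298], 0.75, array([495. , 199.2,  81. ]))]
carton_mid [([246, 170], 0.69, array([571.6,  60.5,  34. ]))]
[{'box': [475.9, 143.5, 510.7, 208.5], 'conf': 0.69}, {'box': [472.1, 240.9, 511.6, 320.7], 'conf': 0.68}, {'box': [121.4, 212.3, 209.9, 283.3], 'conf': 0.61}] [[282. 281. 281. 280. 281. 281. 966. 962.]
 [301. 299. 301. 299. 301. 299. 301. 301.]
 [323. 312. 313. 313. 311. 287. 313. 323.]
 [348. 348. 338. 337. 337. 321. 338. 349.]
 [366. 379. 312. 311. 331. 367. 378. 379.]
 [388.  90.  90. 412. 414. 389.  92.  91.]]
```

View pics/w1.png

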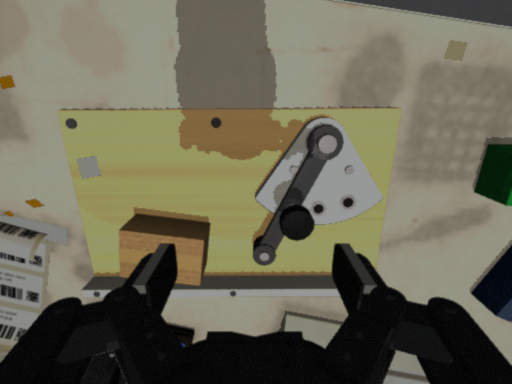

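The wrist view is sharp: board near corners at (row 109, col 60) and (107,400), pivot cap at (145,327), knob top at (222,297), bumper screw at (257,264), and carton top spanning about cols 121-210, rows 215-283.

Run:
```python
from h import *
im=dict(np.load("w1.npz"))
c=cv2.resize(im["color"][190:310,90:340],None,fx=3.2,fy=3.2,interpolation=cv2.INTER_CUBIC);cv2.imwrite("pics/w1c.png",c)
for n,(r,cc),z in [("NL",(107,400),10),("NR",(109,60),10),("pivot",(145,327),38),("bumper",(257,264),44),("knob",(222,297),90),("hole_mid",(209,318.5),26),("hole_left",(202,348),26)]: print(n,ray(im,(r,cc),z).round(1))
# depth point cloud: carton top & fence & knob
D=im["depth"];r,cc=np.mgrid[:384,:512];R=im["R"];t=im["t"]
P=np.stack([(cc-im["cx"])/im["fx"]*D,(r-im["cy"])/im["fy"]*D,D],-1)-t
P=P@R
m=(D>150)&(P[...,2]>50)&(P[...,2]<66)&(r<300);m[:, 230:]=0
k=P[m];print("carton top",len(k),k.mean(0));rect=cv2.minAreaRect(k[:,:2].astype(np.float32));print(rect, cv2.boxPoints(rect))
m=(D>150)&(P[...,2]>80)&(P[...,2]<105)&(cc>250)&(cc<330)&(r<250);k=P[m];print("knob",len(k),np.median(k,0),k.min(0),k.max(0))
m=(P[...,2]>33)&(P[...,2]<46)&(r>260)&(D>150);k=P[m&(cc>80)&(cc<385)];print("fence",len(k));rect=cv2.minAreaRect(k[:,:2].astype(np.float32));print(rect)
m=(abs(P[...,2]-10)<3)&(D>150);k=P[m];print("board z",np.median(k[:,2]))
```

```text
NL [375.5 304.4  10. ]
NR [428.  -74.6  10. ]
pivot [424.7 224.3  38. ]
bumper [566.2 176.3  44. ]
knob [495.  196.7  90. ]
hole_mid [503.  234.1  26. ]
hole_left [489.5 267.2  26. ]
carton top 2882 [565.91577953  58.92085173  57.93445334]
((574.2068481445312, 57.03106689453125), (95.22879791259766, 62.71440505981445), 89.66786193847656) [[542.57416    9.599243]
 [605.28754    9.235695]
 [605.83954  104.46289 ]
 [543.12616  104.82644 ]]
knob 921 [495.91043769 196.6963631   90.05447867] [481.58194969 180.94601754  80.06222595] [514.2422528  214.11993297  92.53374019]
fence 2468
((672.2942504882812, 114.37291717529297), (171.939208984375, 354.2831115722656), 22.08097267150879)
board z 10.389050304648848
```

View pics/w1c.png

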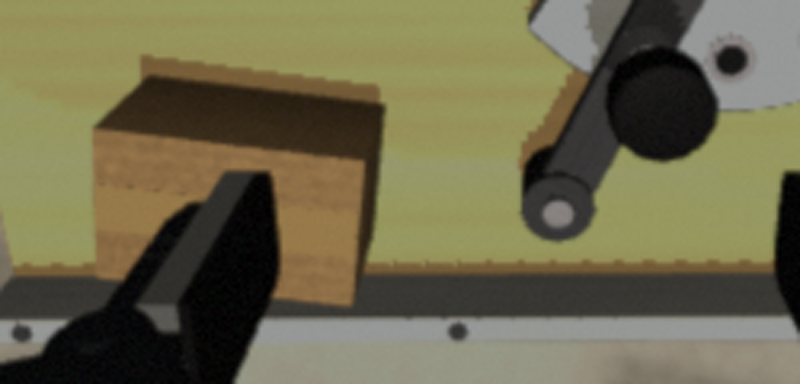

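Run:
```python
from h import *
from scipy.optimize import least_squares
im=dict(np.load("w1.npz"))
c,s=np.cos,np.sin
rel=lambda r,a:(-110+r*c(a),100+r*s(a))
obs=[((107,400),(-145,190,10)),((109,60),(-145,-200,10)),((145,327),(-110,100,38)),((257,264),(*rel(150,-.45),44)),((222,297),(*rel(80,-.45),90)),((209,318.5),(*rel(80,0),26)),((202,348),(*rel(80,.45),26)),((274,96+90-90),(75,-120,40))]
obs=obs[:-1]
def W(p,q): return np.array([p[0]+c(p[2])*q[0]-s(p[2])*q[1],p[1]+s(p[2])*q[0]+c(p[2])*q[1],q[2]])
f=lambda p:np.concatenate([np.array(proj(im,W(p,q)))-px for px,q in obs])
r=least_squares(f,[545,136,.13],loss="soft_l1",x_scale=[1,1,.01]);p=r.x;print(p,f(p).reshape(-1,2).round(1).tolist())
for n,q in [("pivot",(-110,100,33)),("knob",(*rel(80,-.45),80)),("bump_target",(*rel(150,0),27))]: print(n,W(p,q))
for y in(-150,0,150):print("fence inner top",proj(im,W(p,(75,y,40))))
```

```text
[5.45451882e+02 1.38717837e+02 1.35070677e-01] [[1.0, 2.5], [0.1, -3.9], [-1.7, -0.8], [-0.4, 0.3], [3.9, 0.8], [-0.6, -0.2], [0.1, -0.1]]
pivot [422.98774789 222.99438087  33.        ]
knob [499.05320976 198.21443917  80.        ]
bump_target [571.62152034 243.19343253  27.        ]
fence inner top (np.float64(289.2499689342116), np.float64(119.39213294174351))
fence inner top (np.float64(288.9516116606473), np.float64(236.63506102346614))
fence inner top (np.float64(288.65292528871544), np.float64(354.0073121003375))
```

```bash
cat >> h.py <<'E'
J=np.array([545.45,138.72,0.135]); PIV=np.array([422.99,222.99])
def jw(q):
    c,s=np.cos(J[2]),np.sin(J[2]); return np.array([J[0]+c*q[0]-s*q[1],J[1]+s*q[0]+c*q[1]])
E
python3 - <<'E'
from plant import robot
from h import *
phi=J[2]-.45
k=np.array([498.6,198.0])
robot.goto([*k,290],down(phi))
robot.move_linear([*k,235],rate=100)
print(robot.state()["force"])
robot.move_gripper(50);s=robot.state();print(s["width"],s["force"])
im=robot.camera("wrist");cv2.imwrite("pics/w2.png",im["color"])
robot.move_gripper(20);s=robot.state();print(s["width"],s["force"],s["torque"],s["clock"],s["position"])
im=robot.camera("wrist");cv2.imwrite("pics/w3.png",im["color"])
cv2.imwrite("pics/w23.png",np.hstack([cv2.imread("pics/w2.png")[:,60:450],im["color"][:,60:450]]))
E
```

```text
[ 0.59681807 -0.0930206  -0.3569023 ]
49.73404629897781 [ 0.71682816 -0.3586261  -0.10678237]
32.43187735856774 [-1.3074933  -1.46307222  4.89623604] [-0.36828963  0.21995815  0.05062657] 5.225 [498.62633023 197.84081889 235.30255386]
```

View pics/w23.png

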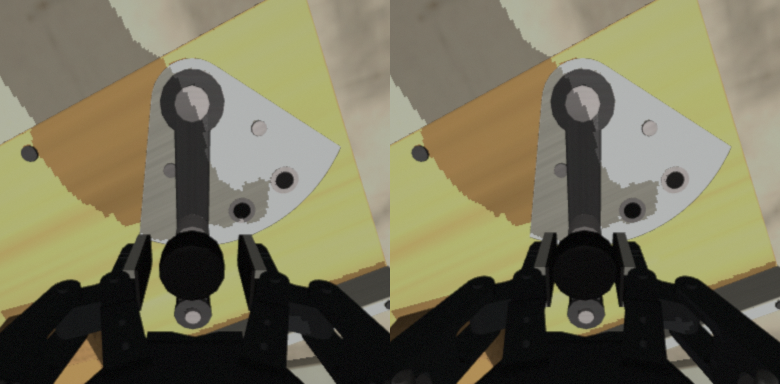

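The pads sit either side of the knob (rows 235-305) and the width is 32.4 mm, so the grip looks centred. Now I'll lift.

Run:
```python
from plant import robot
from h import *
p=robot.state()["position"]
for dz in (5,10,14.5):
    robot.move_linear([p[0],p[1],235+dz],rate=40);robot.hold(.15);s=robot.state();print(dz,s["position"][2],s["force"].round(1),s["width"])
im=robot.camera("wrist");cv2.imwrite("pics/w4.png",im["color"]);print(s["clock"])
```

```text
5 239.46443593211458 [ 3.  -0.7 -7.9] 31.99856701836915
10 244.86712818064737 [ 1.9 -1.3 -8.7] 31.809112345479875
14.5 249.3911733681542 [  1.8  -1.1 -10.5] 32.21081224911735
6.5417
```

View pics/w4.png

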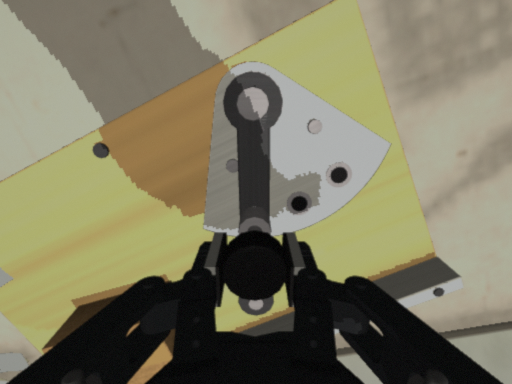

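The force follows the spring curve (about 10 N at 14.5 mm), so the knob is lifted without slip. Next is the swing.

Run:
```python
from plant import robot
from h import *
s=robot.state();p=s["position"][:2];z=249.5
a0=J[2]-.45;rel=p-PIV
for d in np.linspace(0,.45,6)[1:]:
    c_,s_=np.cos(d),np.sin(d)
    q=PIV+np.array([c_*rel[0]-s_*rel[1],s_*rel[0]+c_*rel[1]])
    robot.move_linear([*q,z],down(a0+d),rate=50);s=robot.state();print(d.round(2),s["position"].round(1),s["force"].round(1),s["torque"].round(2))
robot.hold(.2);s=robot.state();print(s["force"].round(1),s["clock"],s["width"])
im=robot.camera("wrist");cv2.imwrite("pics/w5.png",im["color"])
```

```text
0.09 [500.3 204.7 249.3] [  2.   -2.  -10.4] [-0.15 -0.44  0.1 ]
0.18 [501.6 211.6 249.3] [  1.5  -0.9 -11.4] [-0.09 -0.32  0.04]
0.27 [502.2 218.7 249.3] [  1.4   0.  -10.4] [-0.03 -0.18  0.09]
0.36 [502.2 225.9 249.3] [  0.3   0.3 -10.5] [ 0.05 -0.06 -0.01]
0.45 [501.5 233.  249.3] [ -0.9   0.2 -10.8] [ 0.07  0.17 -0.02]
[-1.5  0.5 -9.5] 8.25 32.517413463514
```

View pics/w5.png

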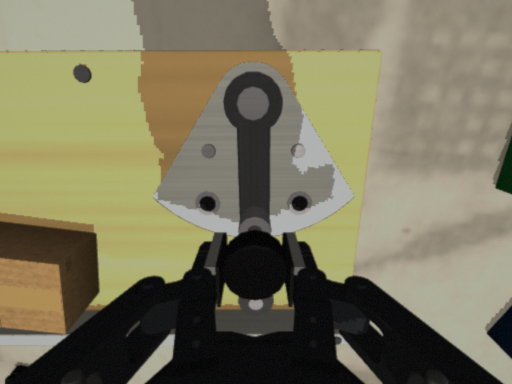

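The arm is now centred between the outer holes (cols 207 and 300, arm at col 254). I'll lower it, let the pin seat, then release.

Run:
```python
from plant import robot
from h import *
p=robot.state()["position"]
for z in (243,238,236):
    robot.move_linear([p[0],p[1],z],rate=40);robot.hold(.1);s=robot.state();print(z,s["position"].round(1),s["force"].round(1))
robot.move_gripper(70);robot.hold(.4);s=robot.state();print(s["force"].round(1))
robot.move_linear([p[0],p[1],300],rate=120)
robot.goto([500,150,360],down(.135))
im=robot.camera("wrist");cv2.imwrite("pics/w6.png",im["color"]);np.savez("w6.npz",**im)
D=im["depth"];r,cc=np.mgrid[:384,:512]
P=(np.stack([(cc-im["cx"])/im["fx"]*D,(r-im["cy"])/im["fy"]*D,D],-1)-im["t"])@np.array(im["R"])
m=(D>150)&(P[...,2]>70)&(P[...,2]<115)&(abs(P[...,0]-502)<25)&(abs(P[...,1]-233)<25);k=P[m];print("knob",len(k),np.median(k,0),robot.state()["clock"])
```

```text
243 [501.5 232.9 243. ] [-3.5  0.7 -8.6]
238 [501.5 232.9 238. ] [-3.8  0.9 -7.5]
236 [501.5 232.9 236. ] [-5.1  1.  -7.4]
[-0.2  0.1  0.6]
knob 1083 [499.22022575 231.48019686  89.94780872] 11.5167
```

View pics/w6.png

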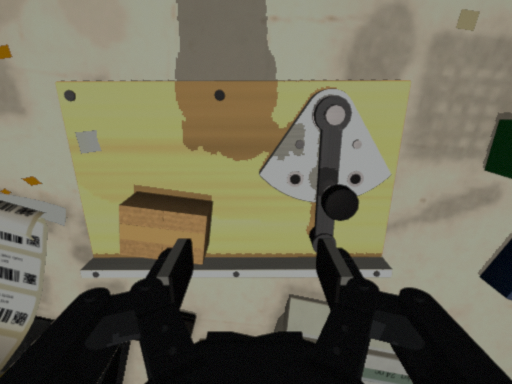

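The knob top is back at 89.9 mm, the same as at the start, so the pin is home with the arm straight ahead. Next is the carton; its visible top face is at cols 120-211, rows 206-263. I'll measure its pose.

```bash
cat >> h.py <<'E'
def cloud(im):
    D=im["depth"];r,cc=np.mgrid[:384,:512]
    return (np.stack([(cc-im["cx"])/im["fx"]*D,(r-im["cy"])/im["fy"]*D,D],-1)-im["t"])@np.array(im["R"])
def toj(P):
    c,s=np.cos(J[2]),np.sin(J[2]);d=np.asarray(P)[...,:2]-J[:2];return np.stack([c*d[...,0]+s*d[...,1],-s*d[...,0]+c*d[...,1]],-1)
def carton(im):
    P=cloud(im);q=toj(P);m=(im["depth"]>150)&(abs(P[...,2]-58)<4)&(abs(q[...,0]-35)<50)&(q[...,1]>-150)&(q[...,1]<90)
    n,l,st,_=cv2.connectedComponentsWithStats(m.astype(np.uint8));i=1+np.argmax(st[1:,4]);k=q[l==i]
    return cv2.minAreaRect(k.astype(np.float32)),len(k),l==i,q
E
python3 - <<'E'
from h import *
im=dict(np.load("w6.npz"));r,n,m,q=carton(im);print(r,n,cv2.boxPoints(r))
# near edge line & side ends
for lo,hi in [(0,1)]:
  k=q[m]; ys=np.arange(k[:,1].min()+5,k[:,1].max()-5,8)
  print([(y.round(),k[abs(k[:,1]-y)<2,0].min().round(1),k[abs(k[:,1]-y)<2,0].max().round(1)) for y in ys])
for w in [(206,120),(212,211),(263,205)]: print(toj(ray(im,w,58)))
for n_,w in [("bump", (240,320))]: print(toj(ray(im,w,44)))
E
```

```text
((17.6533260345459, -84.8843002319336), (95.42611694335938, 62.74710464477539), 82.44219970703125) 3674 [[ -19.723196  -128.05641  ]
 [  42.478806  -136.30931  ]
 [  55.029846   -41.71219  ]
 [  -7.1721535  -33.45929  ]]
[(np.float64(-130.0), np.float64(-5.2), np.float64(41.7)), (np.float64(-122.0), np.float64(-14.8), np.float64(43.6)), (np.float64(-114.0), np.float64(-14.9), np.float64(44.8)), (np.float64(-106.0), np.float64(-14.9), np.float64(46.2)), (np.float64(-98.0), np.float64(-14.8), np.float64(47.5)), (np.float64(-90.0), np.float64(-14.3), np.float64(44.1)), (np.float64(-82.0), np.float64(-13.8), np.float64(35.1)), (np.float64(-74.0), np.float64(-11.9), np.float64(31.7)), (np.float64(-66.0), np.float64(-11.5), np.float64(21.0)), (np.float64(-58.0), np.float64(-9.9), np.float64(20.3)), (np.float64(-50.0), np.float64(-8.9), np.float64(54.0)), (np.float64(-42.0), np.float64(-7.6), np.float64(53.9))]
[ -16.92988381 -126.16123793]
[ -9.9181867  -28.93866377]
[ 53.86719956 -39.12259209]
[31.79624405 95.20101525]
```

```bash
cat >> h.py <<'E'
def fj(s):
    f=s["force"];c,s_=np.cos(J[2]),np.sin(J[2]);return np.array([c*f[0]+s_*f[1],-s_*f[0]+c*f[1],f[2]]).round(1)
E
python3 - <<'E'
from plant import robot
from h import *
yw=down(J[2]);Z=195
go=lambda x,y,z,rate:robot.move_linear([*jw((x,y)),z],rate=rate)
robot.goto([*jw((-52,-86)),280],yw)
robot.move_gripper(60)
go(-52,-86,Z,150);print(fj(robot.state()))
go(-3,-86,Z,60);print(fj(robot.state()))
b=fj(robot.state())[0]
for x in np.arange(-1.5,10,1.5):
    go(x,-86,Z,30);robot.hold(.05);s=robot.state();print(x,fj(s),toj(s["position"]).round(1))
    if fj(s)[0]<-6: break
im=robot.camera("wrist");cv2.imwrite("pics/w7.png",im["color"])
go(-15,-86,Z,80);go(-30,-86,260,150);print(robot.state()["clock"])
robot.move_linear([*jw((-40,-60)),360],rate=200)
im=robot.camera("wrist");cv2.imwrite("pics/w8.png",im["color"]);r=carton(im);print(r[:2])
E
python3 -c "
import cv2,numpy as np
cv2.imwrite('pics/w78.png',cv2.resize(np.hstack([cv2.imread('pics/w7.png'),cv2.imread('pics/w8.png')]),(800,300)))"
```

```text
[ 1.  -0.1  0.1]
[ 0.2 -0.  -0.2]
-1.5 [ 0.3  0.7 -0.1] [ -1.6 -86. ]
0.0 [-0.7  0.4  0.4] [ -0. -86.]
1.5 [-0.6 -0.5 -0.4] [  1.6 -86. ]
3.0 [-5.3  0.   3.8] [  2. -86.]
4.5 [-8.6 -1.9  6. ] [  2.4 -85.9]
16.5833
(((43.38034439086914, -80.80844116210938), (62.68232727050781, 94.52086639404297), 0.12574398517608643), 3737)
```

View pics/w78.png

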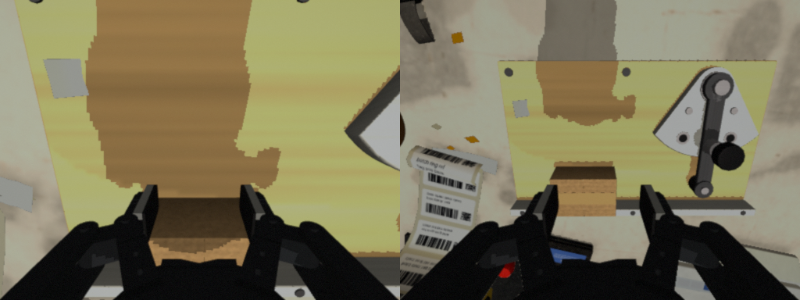

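The carton is flat against the fence (jig x 43.4, yaw 0.002 rad). Now I'll push it along to the bumper with the fingers shut.

```bash
python3 - <<'E'
from plant import robot
from h import *
yw=down(J[2]);Z=195;X=42.5
go=lambda x,y,z,rate:robot.move_linear([*jw((x,y)),z],rate=rate)
robot.move_linear([*jw((X,-163)),300],rate=200)
robot.move_gripper(0);print(robot.state()["width"])
go(X,-163,Z,150);print(fj(robot.state()))
go(X,-100,Z,80);print(fj(robot.state()))
go(X,-32,Z,80);print(fj(robot.state()))
for y in np.arange(-30.5,-10,1.5):
    go(X,y,Z,30);robot.hold(.05);s=robot.state();print(y,fj(s),toj(s["position"]).round(1))
    if fj(s)[1]<-3.5: break
im=robot.camera("wrist");cv2.imwrite("pics/w9.png",im["color"])
go(X,y-12,Z,80);go(X,y-25,300,150)
robot.move_linear([*jw((-60,0)),360],rate=200);print(robot.state()["clock"])
im=robot.camera("wrist");cv2.imwrite("pics/w10.png",im["color"]);np.savez("w10.npz",**im);r=carton(im);print(r[:2])
E
python3 -c "
import cv2,numpy as np
cv2.imwrite('pics/w910.png',cv2.resize(np.hstack([cv2.imread('pics/w9.png'),cv2.imread('pics/w10.png')]),(800,300)))"
```

```text
0.03985162997042867
[-0.2 -0.1  0. ]
[ 0.7  0.3 -0.3]
[ 0.   0.2 -0.2]
-30.5 [-0.6  0.3  1. ] [ 42.5 -30.8]
-29.0 [ 0.  -0.5 -0.6] [ 42.5 -29.1]
-27.5 [ 0.5  0.1 -0.1] [ 42.5 -27.4]
-26.0 [-0.1 -0.2  0. ] [ 42.5 -25.9]
-24.5 [-0.1 -0.4 -0.4] [ 42.5 -24.4]
-23.0 [ 0.1 -0.8  0.1] [ 42.5 -22.9]
-21.5 [ 0.6 -4.5  0.4] [ 42.6 -21.9]
25.6583
(((36.9702262878418, 57.7198600769043), (51.92631149291992, 60.117557525634766), 0.10135938227176666), 1673)
```

View pics/w910.png

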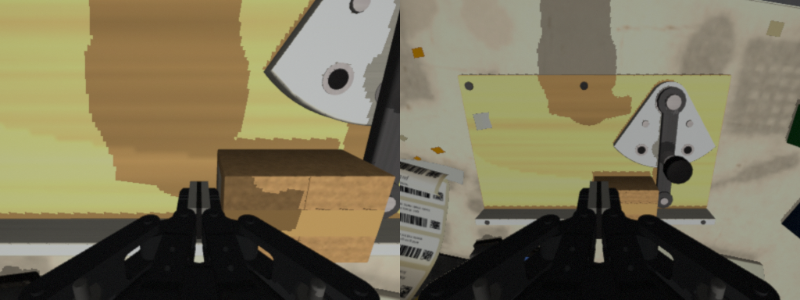

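Run:
```python
from plant import robot
from h import *
robot.move_gripper(85)
robot.move_linear([*jw((-40,38)),380],rate=200);robot.hold(.2)
im=robot.camera("wrist");cv2.imwrite("pics/w11.png",im["color"]);r=carton(im);print(r[:2],robot.state()["clock"])
q=r[3];P=cloud(im)
m=(im["depth"]>150)&(P[...,2]>84)&(P[...,2]<112)&(abs(q[...,0]+30)<25)&(abs(q[...,1]-100)<25);k=q[m];print("knob",len(k),(k.min(0)+k.max(0))/2,np.median(P[m][:,2]))
m=(P[...,2]>36)&(P[...,2]<48)&(abs(q[...,0]-40)<20)&(abs(q[...,1]-103)<18);k=q[m];print("bumper",len(k),k.min(0),k.max(0))
robot.camera("top");t=robot.camera("top");cv2.imwrite("pics/top2.png",cv2.resize(t["color"][120:300,100:440],None,fx=2.35,fy=2.35))
```

```text
(((42.618614196777344, 40.45931625366211), (62.3078727722168, 95.03084564208984), 0.06913182884454727), 3635) 27.125
knob 829 [-30.89218561 100.11152846] 90.08119088563829
bumper 435 [20.21247932 90.72173842] [ 53.79717711 115.57134173]
```

View pics/w11.png

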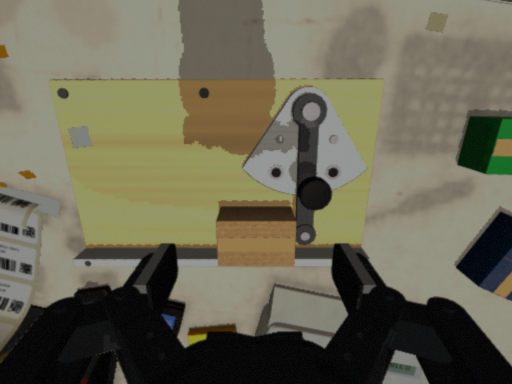

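The carton lies along the fence at jig x 42.6, yaw about 0.001 rad. Its end is at the bumper, the knob top is at 90.1 mm (home), and the robot is clear. I'll hand in.

Run:
```python
from plant import robot
robot.close_job();print(robot.state()["clock"])
```

```text
the job is handed in; nothing more can be done
the job is handed in; nothing more can be done
```

The jig is set for the next label position, and I handed the job in at about 27 s on the robot's clock. No verdict is reported, so this rests on my last checks.

**What I did:** I lifted the knob 14.5 mm; the force followed the spring, about 10 N. I then turned the arm 0.45 rad to the middle hole and let the pin down. With the open fingers I pushed the brown carton flat against the fence, then with the fingers shut I slid it along until I felt the bumper (4.5 N).

**Last checks, in jig coordinates:**

| Check | Measured | Wanted |
|---|---|---|
| Knob top height | 90.1 mm (90.05 mm at the start) | same as start, pin home |
| Knob position | x -31, y 100 mm | x -30, y 100 mm (straight ahead of the pivot) |
| Carton centre x | 42.6 mm | 39 to 48 mm |
| Carton centre y | 40.5 mm | about 38.5 mm with the bumper centred; up to about 2.7 mm more within the arm's play |
| Carton angle to the fence | about 0.001 rad | below 0.07 rad |

- **Bumper gap:** I didn't measure the distance from carton to bumper closely. I rely on the contact force and on the last picture, where the two appear to touch.
- **Fence gap:** the measured gap is about 1 mm, which is within the camera's error.
- **Other things on the bench:** I did not go near them, but I did not re-measure their positions at the end.
- **Robot:** it was clear of everything when I handed in.

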